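Lay out the overhaul kit on its outline pads

ROBOT

A 6-joint arm with a two-finger parallel gripper is mounted at the origin on a cart in front of the work surface, level with it; the furniture and walls round the work are solid. World frame = base frame: x ahead of the robot, y to its left, z up, the work surface at z = 0. Lengths are in mm, angles in rad, forces in N, time in s.
With the tool pointing down it reaches from about 325 to 850 mm from the base axis. Payload 4.4 kg.
Tool frame: the origin (TCP) lies at the very end of the fingers, on their centre line; the grasp point (between the pads) lies 19 mm behind it (pinch_z is the distance from the TCP to the grasp point, in mm); z points along the fingers, y is the line along which they close (so a half turn about z gives the same grasp; the last joint's range is limited). The gripper opens to 94 mm and grips with 3 to 60 N. Pads are 16 mm wide; open, the fingers measure 119 mm over their backs; the gripper's body (75 mm by 177 mm) begins 78 mm behind the grasp point.
Start: joints at [0.957, 0.207, 1.542, -0, 1.393, -0.15], TCP at [257.235, 514.254, 205.447] pointing down, gripper open.
Joint ranges: [-2.73, 2.73], [-0.86, 2.22], [0.23, 2.46], [-1.11, 4.25], [0.08, 2.63], [-2.82, 2.82]. Speed limits (rad/s): [2.79, 2.79, 3.14, 3.14, 3.14, 3.14].

INTERFACE

Orientations are given as a rotation vector (axis times angle).
In Python, from cell import state, snapshot, camera_model, close_job, pinch_z gives the robot as it stands.
- The arm moves only by the tool jog_arm, never from a script. Its argument "steps" is a list of rows, each a list of 7 numbers: the turn, a rotation vector about the tool's x, y, z in degrees, then the shift along the tool's x, y, z in cm, then the finger opening in cm, from 0 to 9.4. In form: [[ax, ay, az, x, y, z, jaw], ...]. A call has 1 to 10 rows; each row is the pose to reach, as a shift and turn from the pose commanded when the call began, along the tool's axes at that moment; what a row does not reach only later rows make up. A row lasts 1/10 s, in which the tool goes at most 50 mm and 8.59 degrees, less where a joint would pass 70% of its speed; a pose out of reach is approached as far as the arm can. A call with a gripper value outside its range is refused whole. The fingers move at their own pace and stop on an object; "force" is the grip in N (left out, the last holds). Time passes only in rows, so rows that repeat a pose let the fingers close. It gives the time, the measured TCP pose, the force, the opening and the grip force at its end, in the units of the state.
- state(): the state, without advancing time (a new reading comes with each control period).
- snapshot(name): name is "side" or "top" or "wrist"; returns (picture, depth): 480x640x3 uint8, red, green, blue; 480x640 float32, mm along the optical axis (not along the pixel's ray), 0 where there is no reading.
- camera_model(name): a dict with "fx", "fy", "cx", "cy" (pixels), "rvec" (rotation vector, rad) and "tvec" (3), from world to camera coordinates, as OpenCV has them; the wrist camera has in their place "mount" (4x4, takes a point from camera to tool coordinates, whose origin is the TCP and whose axes are the flange's). Camera axes: x right, y down, z forward; pixel columns grow to the right and rows downward; lengths in mm; the calibration is good to about 2 mm. A picture is of the moment at which its call begins: read the wrist's pose just before it. camera_model takes no time and is no camera call.
- close_job(): hands the job in; it is judged then, once.
The state is a dict: "clock": time; "q": joint angles; "dq": joint speeds; "joint_efforts": joint torques, N m; "ee_pos": TCP position; "tool_rot": TCP orientation; "force": force on the tool from outside, world axes, zero at the start; "ft_torque": the same for the moment, N m; "finger_gap": finger opening in mm; "finger_force": force on a finger pad.
Only numpy, scipy, OpenCV 4.12 (cv2) and the standard library are available. Lean on these libraries where they do the work, as an engineer would, in place of code of your own. Each camera call takes 0.05 s, during which the arm holds its last target. There are 200 camera calls.

TASK

Lay out the parts for the next overhaul: set each of the five loose parts (grooved pulley, large bearing, small bearing, square relay, small carton) on the wooden pad that carries the black outline of its own shape and size. Each part must end lying flat on its pad, centred on the outline and covering it, the relay and the carton turned square with their outlines (either way round), with everything let go and at rest.

Things in the scene. Friction and masses are not known exactly. Their poses are not given: they have to be found in the camera images.
- pulley: grey metal pulley with a groove round it, lying flat: disc 62 mm in diameter, 30 mm high, small bore. Origin at the centre of its underside, z up along its axis; grip it across the rim. About 0.5 kg (0.35 to 0.7)
- bearing_large: steel ball bearing lying flat, 52 mm in diameter, 15 mm high (the larger of two). Origin at the centre of its underside, z up along its axis; grip across the outside
- bearing_small: ball bearing lying flat, browner, 40 mm in diameter, 12 mm high (the smaller of two). Origin at the centre of its underside, z up along its axis; grip across the outside
- relay: black cube relay standing blades up: body 28 x 28 mm and 26 mm high, thin brass blades up to 37 mm that cannot be gripped. Origin at the centre of its underside, z up, x and y across its flat sides; any quarter turn is equally good
- carton: small flat white closed carton, 77 mm along its x, 47 mm along its y, 22 mm high. Origin at the centre of its underside, z up; grip it across the 47 mm width
- pad_pulley: fixed brown wooden plaque 84 x 84 x 6 mm flat on the counter, alike to the others but for the flush black silhouette in the middle of its top: a ring 62 mm in outer diameter with a 16 mm bore (the largest ring). Origin at the centre of its underside, under the silhouette's centre (top face 6 mm higher); z up, x and y along its edges; turned up to 0.25 rad
- pad_bearing_large: fixed brown wooden plaque 84 x 84 x 6 mm flat on the counter, alike to the others but for the flush black silhouette in the middle of its top: a ring 52 mm in outer diameter with a 26 mm bore (the middle ring). Origin at the centre of its underside, under the silhouette's centre (top face 6 mm higher); z up, x and y along its edges; turned up to 0.25 rad
- pad_bearing_small: fixed brown wooden plaque 84 x 84 x 6 mm flat on the counter, alike to the others but for the flush black silhouette in the middle of its top: a ring 40 mm in outer diameter with a 20 mm bore (the smallest ring). Origin at the centre of its underside, under the silhouette's centre (top face 6 mm higher); z up, x and y along its edges; turned up to 0.25 rad
- pad_relay: fixed brown wooden plaque 84 x 84 x 6 mm flat on the counter, alike to the others but for the flush black silhouette in the middle of its top: a solid square of 28 mm, its sides along x and y. Origin at the centre of its underside, under the silhouette's centre (top face 6 mm higher); z up, x and y along its edges; turned up to 0.25 rad
- pad_carton: fixed brown wooden plaque 84 x 84 x 6 mm flat on the counter, alike to the others but for the flush black silhouette in the middle of its top: a solid rectangle, 77 mm along x and 47 mm along y. Origin at the centre of its underside, under the silhouette's centre (top face 6 mm higher); z up, x and y along its edges; turned up to 0.25 rad
There are look-alikes about, which are no part of the job. Leave any green look-alike of the bearing_large alone.

How it is judged:
By the outcome, as a careful person would: the job done as asked, in the order asked, and still so for the second after the job is handed in, with the robot touching nothing.
It also fails if it takes over 118 s, if anything falls off the work surface, if the arm or the gripper's body presses on something with over 40 N, if the wrist force passes 120 N, or if a joint passes its speed limit or range.

## Working session

There is one attempt and no reset: what is moved stays moved. The work goes in short steps, Python scripts to look and compute and a tool call to move; the robot and the scene stay as the last step left them, time stands still between calls to the robot, and variables do not carry over. Pictures are saved under pics/ and viewed, at most 14 in all, crops included, and the job is handed in when it is done.

Besides the shell and the picture viewer there is one more tool, called after "Emit:" by a JSON object that holds its "api" and its "payload", one argument or row to a line. jog_arm: Moves the arm, as the interface text tells. Its arguments: {"type":"object","properties":{"steps":{"type":"array"},"force":{"type":"number"}},"required":["steps"]}

```bash
mkdir -p pics; ls
python3 - <<'E'
from cell import *
import cv2,numpy as np
print(state())
for n in("top","side","wrist"):
    m=camera_model(n);print(n,m)
    p,d=snapshot(n);np.savez(f"{n}0.npz",p=p,d=d);cv2.imwrite(f"pics/{n}0.png",p[:,:,::-1])
E
```

```text
pics
{'clock': 0.0, 'q': array([ 9.56501439e-01,  2.07436092e-01,  1.54295436e+00,  2.76045195e-05,
        1.39351475e+00, -1.50504326e-01]), 'dq': array([ 1.21213901e-03,  4.34200016e-04, -9.66241530e-04,  9.11001169e-05,
       -3.91428028e-04, -4.40524950e-04]), 'joint_efforts': array([-7.15535789e-04, -3.70872402e+01, -2.81422663e+01,  6.97801472e-02,
        3.60072625e-02, -1.29083001e-04]), 'ee_pos': array([256.74822199, 513.58054109, 204.28151231]), 'tool_rot': array([-0.72181159, -3.05663241,  0.00335329]), 'force': array([-0.30081106, -0.52999042,  0.10415874]), 'ft_torque': array([ 0.00099656,  0.02035057, -0.01867985]), 'finger_force': 0.0, 'finger_gap': 93.86760951946883}
top {'fx': 514.6634089507102, 'fy': 514.6634089507102, 'cx': 332.72749671465976, 'cy': 245.48528494970554, 'rvec': array([ 2.10496923, -2.13307062,  0.18664798]), 'tvec': array([ 129.59226283,  457.75394823, 1078.51675062])}
side {'fx': 531.5430709436437, 'fy': 531.5430709436437, 'cx': 324.07397696422515, 'cy': 240.6312603724964, 'rvec': array([ 0.05514418, -2.85639032,  1.23217892]), 'tvec': array([ 451.84478767,  -33.26701552, 1256.6706846 ])}
wrist {'fx': 332.78452933393686, 'fy': 332.78452933393686, 'cx': 316.6393967931605, 'cy': 242.27107177896818, 'mount': array([[ 4.26667438e-04, -9.58805962e-01, -2.84061517e-01,
         8.36124376e+01],
       [ 9.99997718e-01,  1.00368849e-03, -1.88577478e-03,
         1.84541818e+00],
       [ 2.09320138e-03, -2.84060064e-01,  9.58804202e-01,
        -1.79308410e+02],
       [ 0.00000000e+00,  0.00000000e+00,  0.00000000e+00,
         1.00000000e+00]])}
```

View pics/top0.png

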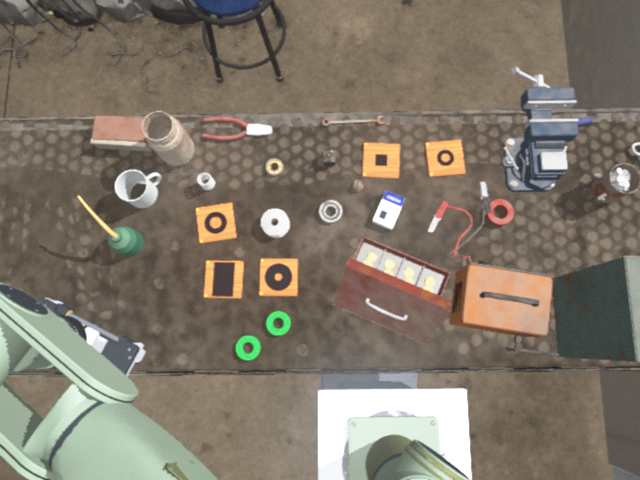

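View pics/side0.png

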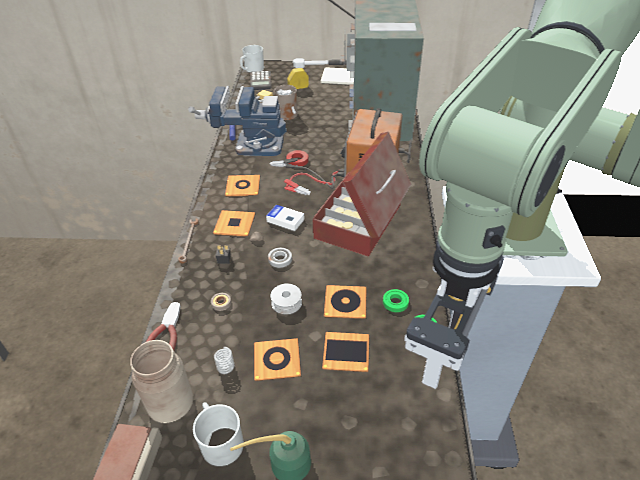

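The top view shows everything. Pads: relay (381,160), small bearing (445,158), large bearing (216,223), carton (224,280), pulley (279,277). Parts: small bearing (274,167), relay (330,158), pulley (275,223), large bearing (330,211), carton (388,210). The green rings are decoys. The side view agrees.

```bash
cat > h.py <<'E'
from cell import *
import cv2,numpy as np
from scipy.spatial.transform import Rotation as R
def extr(name,st=None):
    m=camera_model(name)
    if name=="wrist":
        T=np.eye(4);T[:3,:3]=R.from_rotvec(st["tool_rot"]).as_matrix();T[:3,3]=st["ee_pos"]
        C=T@m["mount"];return m,C[:3,:3],C[:3,3]
    r=R.from_rotvec(m["rvec"]).as_matrix().T
    return m,r,-r@m["tvec"]
def cast(name,px,z,st=None):
    m,r,c=extr(name,st);px=np.atleast_2d(px).astype(float)
    d=np.c_[(px[:,0]-m["cx"])/m["fx"],(px[:,1]-m["cy"])/m["fy"],np.ones(len(px))]@r.T
    return c+d*((z-c[2])/d[:,2])[:,None]
def proj(name,P,st=None):
    m,r,c=extr(name,st);p=(np.atleast_2d(P)-c)@r
    return np.c_[p[:,0]/p[:,2]*m["fx"]+m["cx"],p[:,1]/p[:,2]*m["fy"]+m["cy"]]
def cloud(name,d,st=None):
    m,r,c=extr(name,st);v,u=np.mgrid[:480,:640]
    return np.stack([(u-m["cx"])/m["fx"]*d,(v-m["cy"])/m["fy"]*d,d],-1)@r.T+c
def rect(P):
    (c,s,a)=cv2.minAreaRect(P[:,:2].astype(np.float32));return np.round(c,1),np.round(s,1),round(a,1)
E
python3 - <<'E'
from h import *
f=np.load("top0.npz");p,d=f["p"],f["d"]
W=cloud("top",d)
hsv=cv2.cvtColor(p,cv2.COLOR_RGB2HSV)
print("table z",np.median(W[230:250,330:340,2]))
pads=dict(relay=(381,160),bs=(445,158),bl=(216,223),carton=(224,280),pulley=(279,277))
org=((hsv[...,0]<22)&(hsv[...,1]>120)&(hsv[...,2]>110)).astype(np.uint8)
cs,_=cv2.findContours(org,cv2.RETR_EXTERNAL,cv2.CHAIN_APPROX_NONE)
for k,(u,v) in pads.items():
    c=[c for c in cs if cv2.pointPolygonTest(c,(u,v),False)>=0][0]
    P=cast("top",c.reshape(-1,2),6);print("pad",k,rect(P))
parts=dict(bs=(274,167,12),relay=(330,158,26),pulley=(275,223,30),bl=(330,211,15),carton=(388,210,22))
for k,(u,v,h) in parts.items():
    x=W[v-26:v+27,u-26:u+27];m=((x[...,2]>6.5+(h>20)*8)&(x[...,2]<50)).astype(np.uint8)
    n,l,s,ce=cv2.connectedComponentsWithStats(m)
    i=min(range(1,n),key=lambda i:(np.hypot(*(ce[i]-26)) if s[i,4]>20 else 99))
    q=x[l==i];print(k,s[i,4],rect(q),"med z",np.median(q[:,2]).round(1), "cast",cast("top",(u,v),h).round(0))
    print('   ',rect(cast("top",np.argwhere(l==i)[:,::-1]+[u-26,v-26],h)))
E
```

```text
table z 4.829107109050142
pad relay (array([667.4,   9.7]), array([86.3, 85.1]), 86.3)
pad bs (array([ 670.4, -138.9]), array([85.1, 86.4]), 4.4)
pad bl (array([523.9, 390.8]), array([86. , 87.1]), 8.5)
pad carton (array([394.2, 369.2]), array([87.8, 85.3]), 89.2)
pad pulley (array([397., 247.]), array([86.3, 85.3]), 89.2)
bs 206 (array([652. , 257.1]), array([38.1, 38.9]), 85.3) med z 12.5 cast [[652. 257.  12.]]
    (array([652. , 256.4]), array([39.4, 38.8]), 89.1)
relay 157 (array([670.5, 130.9]), array([25.4, 29.9]), 89.0) med z 27.1 cast [[666. 127.  26.]]
    (array([669. , 130.8]), array([25.2, 33.6]), 89.5)
pulley 556 (array([517.2, 254. ]), array([60.7, 58.5]), 0.5) med z 30.3 cast [[515. 252.  30.]]
    (array([517.3, 253.9]), array([59.8, 58.1]), 0.2)
bl 375 (array([542.6, 127.3]), array([64. , 54.8]), 8.8) med z 15.1 cast [[544. 129.  15.]]
    (array([540.5, 127.2]), array([63.6, 54.4]), 8.8)
carton 710 (array([544.9,  -2.3]), array([46.9, 77.9]), 65.4) med z 23.5 cast [[543.  -2.  22.]]
    (array([544.7,  -2.1]), array([46.9, 78.9]), 65.5)
```

```bash
cat >> h.py <<'E'
def yaw(st):  # angle of tool y from world +y, deg, ccw from above
    y=R.from_rotvec(st["tool_rot"]).as_matrix()[:,1];return np.degrees(np.arctan2(-y[0],y[1]))
def go(st,xyz,psi):
    "turn (deg) and shift (cm) in tool axes to pose TCP at xyz, straight down, yaw psi"
    Rc=R.from_rotvec(st["tool_rot"]);Rt=R.from_euler("z",psi,degrees=True)*R.from_rotvec([0,np.pi,0])
    print("turn",np.degrees((Rc.inv()*Rt).as_rotvec()).round(1),"shift",(Rc.inv().apply(np.array(xyz)-st["ee_pos"])/10).round(2))
def look(n):
    st=state();p,d=snapshot("wrist");np.save(f"{n}.npy",d);cv2.imwrite(f"pics/{n}.png",p[:,:,::-1]);return st,p,d
E
python3 - <<'E'
from h import *
st=state();print(yaw(st))
go(st,[470,200,205],0)
W=cloud("top",np.load("top0.npz")["d"])
for n,(a,b,c,e) in dict(toolbox=(330,236,450,345),jar=(140,105,200,170),pliers=(200,115,275,142),bulb=(195,170,216,192),bits=(350,178,364,194),mug=(112,165,165,210)).items():
    z=W[b:e,a:c];m=(z[...,2]>9)&(z[...,2]<400);q=z[m];print(n,np.percentile(q,[2,98],axis=0).round(0).tolist())
q=W[236:345,330:450];
for x0 in range(330,520,20):
    s=q[(abs(q[...,0]-x0)<10)];s=s[s[:,2]<400];print(x0,s[:,2].max().round(0) if len(s) else 0,end=' ; ')
E
```

```text
-26.57533917035792
turn [ -0.1  -0.  -26.6] shift [-3.309e+01 -1.852e+01 -2.000e-02]
toolbox [[266.0, -107.0, 26.0], [458.0, 107.0, 202.0]]
jar [[661.0, 446.0, 14.0], [741.0, 561.0, 142.0]]
pliers [[722.0, 270.0, 9.0], [777.0, 424.0, 17.0]]
bulb [[601.0, 396.0, 10.0], [630.0, 425.0, 48.0]]
bits [[592.0, 55.0, 10.0], [617.0, 76.0, 26.0]]
mug [[560.0, 515.0, 10.0], [628.0, 596.0, 76.0]]
330 205.0 ; 350 205.0 ; 370 205.0 ; 390 205.0 ; 410 199.0 ; 430 69.0 ; 450 68.0 ; 470 70.0 ; 490 10.0 ; 510 0 ;
```

Emit:
{"api": "jog_arm", "payload": {
  "steps": [
    [0,0,-26.6,-33.1,-18.5,0,9.4],
    [0,0,-26.6,-33.1,-18.5,0,9.4],
    [0,0,-26.6,-33.1,-18.5,0,9.4],
    [0,0,-26.6,-33.1,-18.5,0,9.4],
    [0,0,-26.6,-33.1,-18.5,0,9.4],
    [0,0,-26.6,-33.1,-18.5,0,9.4],
    [0,0,-26.6,-33.1,-18.5,0,9.4],
    [0,0,-26.6,-33.1,-18.5,0,9.4],
    [0,0,-26.6,-33.1,-18.5,0,9.4],
    [0,0,-26.6,-33.1,-18.5,0,9.4]
  ]
}}

```text
clock: 1.15
ee_pos: [470.5, 200.0, 205.1]
tool_rot: [-0.003, -3.14, -0.001]
force: [-0.0, 0.1, 0.7]
finger_gap: 94.2
finger_force: 0.0
```

Run:
```python
from h import *
st,p,d=look("w1");print(st["clock"],st["ee_pos"],yaw(st),st["force"])
for n,P in dict(pul=(517,254,30),bl=(541,127,15),bs=(652,257,12),relay=(669,131,26),car=(545,-2,22),pr=(667,10,6),ppul=(397,247,6),pcar=(394,369,6),pbl=(524,391,6)).items(): print(n,proj("wrist",P,st).round(0))
```

```text
1.15 [470.53177446 200.0232472  205.05908201] -0.11851815735533784 [-0.02617862  0.12437071  0.67119012]
pul [[363. 263.]]
bl [[255. 278.]]
bs [[360. 356.]]
relay [[262. 375.]]
car [[144. 283.]]
pr [[173. 364.]]
ppul [[358. 153.]]
pcar [[470. 150.]]
pbl [[474. 262.]]
```

View pics/w1.png

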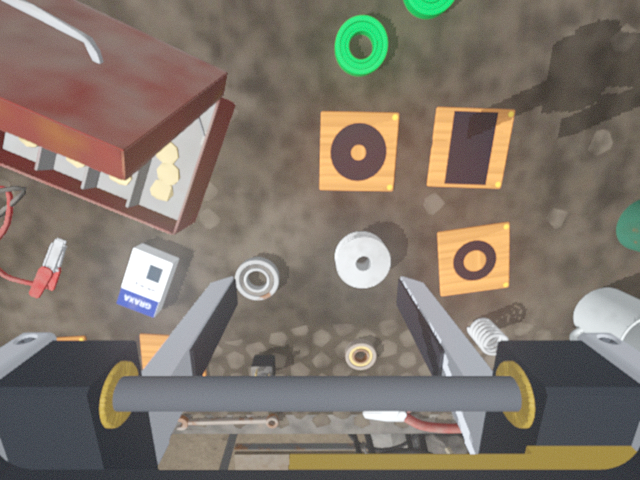

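The wrist view confirms the layout: pulley (363,260), pulley pad ring (358,152), carton pad (472,148), large-bearing pad ring (474,260), large bearing (258,279) and carton (148,280). All are within about 3 px of where the top view predicts them.

```bash
cat >> h.py <<'E'
PAD=dict(relay=(667.4,9.7),bs=(670.4,-138.9),bl=(523.9,390.8),carton=(394.2,369.2),pulley=(397,247))
HT=dict(pulley=30,bl=15,bs=12,relay=26,carton=22)
SZ=dict(pulley=62,bl=52,bs=40,relay=28,carton=77)
def pad(st,p,k,c=None):
    "silhouette on pad k: centre, size, angle from world, by wrist picture"
    c=PAD[k] if c is None else c;b=46
    q=proj("wrist",[[c[0]+i*b,c[1]+j*b,6] for i,j in((-1,-1),(-1,1),(1,1),(1,-1))],st)
    roi=np.zeros((480,640),np.uint8);cv2.fillPoly(roi,[q.astype(np.int32)],1)
    h=cv2.cvtColor(p,cv2.COLOR_RGB2HSV);o=((h[...,0]<25)&(h[...,1]>110)&(h[...,2]>100)&(roi>0)).astype(np.uint8)
    cs,_=cv2.findContours(o,cv2.RETR_EXTERNAL,cv2.CHAIN_APPROX_NONE);big=max(cs,key=cv2.contourArea)
    inn=np.zeros_like(o);cv2.fillPoly(inn,[cv2.convexHull(big)],1)
    dk=((inn>0)&(h[...,2]<95)).astype(np.uint8);dk=cv2.morphologyEx(dk,cv2.MORPH_OPEN,np.ones((3,3),np.uint8))
    cs,_=cv2.findContours(dk,cv2.RETR_EXTERNAL,cv2.CHAIN_APPROX_NONE);s=max(cs,key=cv2.contourArea)
    print("PAD",k,"plaque",rect(cast("wrist",big.reshape(-1,2),6,st)),"sil",rect(cast("wrist",s.reshape(-1,2),6,st)))
def part(st,d,k,c,base=0):
    "part k near c by wrist depth: top face mask cast to its top plane"
    W=cloud("wrist",d,st);H=HT[k]+base
    m=((np.hypot(W[...,0]-c[0],W[...,1]-c[1])<SZ[k]*.75)&(abs(W[...,2]-H)<min(6,HT[k]*.4))).astype(np.uint8)
    cs,_=cv2.findContours(m,cv2.RETR_EXTERNAL,cv2.CHAIN_APPROX_NONE);s=max(cs,key=cv2.contourArea)
    print("PART",k,"z",np.median(W[m>0][:,2]).round(1),rect(cast("wrist",s.reshape(-1,2),H,st)),"circ",np.round(cv2.minEnclosingCircle(cast("wrist",s.reshape(-1,2),H,st)[:,:2].astype(np.float32))[0],1))
E
cat > w1.py <<'E'
from h import *
d=np.load("w1.npy");p=cv2.imread("pics/w1.png")[:,:,::-1].copy()
st=dict(ee_pos=np.array([470.53,200.02,205.06]),tool_rot=np.array([-0.003,-3.14,-0.001]))
for k in("pulley","carton","bl"):pad(st,p,k)
for k,c in dict(pulley=(517,254),bl=(541,127),carton=(545,-2),bs=(652,257)).items():part(st,d,k,c)
go(state(),[517,254,120],0)
E
python3 w1.py
```

```text
Traceback (most recent call last):
  File "w1.py", line 4, in <module>
    for k in("pulley","carton","bl"):pad(st,p,k)
                                     ~~~^^^^^^^^
  File "h.py", line 43, in pad
    cs,_=cv2.findContours(dk,cv2.RETR_EXTERNAL,cv2.CHAIN_APPROX_NONE);s=max(cs,key=cv2.contourArea)
                                                                        ~~~^^^^^^^^^^^^^^^^^^^^^^^^
ValueError: max() iterable argument is empty
```

Run:
```python
from h import *
p=cv2.imread("pics/w1.png")[:,:,::-1].copy();h=cv2.cvtColor(p,cv2.COLOR_RGB2HSV)
print(p[135,340],p[180,330],h[180,330],h[115,380],h[130,345:375:5])
st=dict(ee_pos=np.array([470.53,200.02,205.06]),tool_rot=np.array([-0.003,-3.14,-0.001]))
print(proj("wrist",[[351,201,6],[443,293,6]],st))
```

```text
[103  84  83] [255 200 127] [ 17 128 255] [ 16 130 238] [[176  53 106]
 [179  53 106]
 [178  59 104]
 [  4  61 105]
 [176  52  98]
 [177  56 100]]
[[316.13834551 108.12990244]
 [397.1833875  194.78953634]]
```

```bash
sed -i 's/h\[\.\.\.,2\]<95/h[...,2]<150/; s/h\[\.\.\.,1\]>110)&(h\[\.\.\.,2\]>100)&(roi/h[...,1]>85)\&(h[...,2]>150)\&(roi/' h.py; python3 w1.py
```

```text
PAD pulley plaque (array([396.3, 246.3]), array([85.4, 85.1]), 89.0) sil (array([396.1, 246.9]), array([59.4, 58.3]), 89.9)
PAD carton plaque (array([392.8, 368.2]), array([85.5, 85.1]), 88.0) sil (array([392.3, 369.8]), array([46.2, 75.8]), 88.1)
PAD bl plaque (array([521.6, 389.7]), array([85.7, 85.6]), 8.6) sil (array([521.9, 390.7]), array([48.6, 49.2]), 51.7)
PART pulley z 28.7 (array([516.1, 253.2]), array([60.2, 59.9]), 89.9) circ [516.4 253.1]
PART bl z 14.4 (array([542.7, 129.4]), array([51.4, 51.6]), 90.0) circ [542.8 129.6]
PART carton z 22.7 (array([543.9,  -1.3]), array([48.8, 80.7]), 65.5) circ [544.1  -1.6]
PART bs z 11.0 (array([650. , 257.3]), array([42.1, 38.9]), 1.3) circ [650.4 256.7]
turn [ 0.  -0.1 -0. ] shift [-4.71  5.31  8.5 ]
```

Emit:
{"api": "jog_arm", "payload": {
  "steps": [
    [0,0,0,-4.6,5.33,5,9.4],
    [0,0,0,-4.6,5.33,10,9.4],
    [0,0,0,-4.6,5.33,14,9.4],
    [0,0,0,-4.6,5.33,17,9.4],
    [0,0,0,-4.6,5.33,19.7,9.4],
    [0,0,0,-4.6,5.33,19.7,9.4],
    [0,0,0,-4.6,5.33,19.7,5.8],
    [0,0,0,-4.6,5.33,19.7,5.8],
    [0,0,0,-4.6,5.33,19.7,5.8],
    [0,0,0,-4.6,5.33,19.7,5.8]
  ],
  "force": 30
}}

```text
clock: 2.2
ee_pos: [517.9, 254.4, 10.4]
tool_rot: [-0.001, 3.138, 0.001]
force: [0.9, -6.7, 3.3]
finger_gap: 65.3
finger_force: 3.2
```

Emit:
{"api": "jog_arm", "payload": {
  "steps": [
    [0,0,0,0,0,0,5.8],
    [0,0,0,0,0,0,5.8],
    [0,0,0,0,0,0,5.8]
  ]
}}

```text
clock: 2.5
ee_pos: [517.9, 253.0, 10.4]
tool_rot: [-0.002, 3.139, -0.003]
force: [-0.9, -4.2, 5.8]
finger_gap: 61.3
finger_force: 30.0
```

```bash
python3 -c "
from h import *
st=state();print(yaw(st),st['ee_pos'],st['finger_gap'],st['finger_force']);go(st,[396.5,247,13],0)"
```

```text
0.058975952682942 [517.85345257 252.96830299  10.3599291 ] 61.29098737754838 29.999657571315765
turn [-0.1  0.1  0.1] shift [12.14 -0.58 -0.29]
```

Emit:
{"api": "jog_arm", "payload": {
  "steps": [
    [0,0,0,0,0,-4,5.8],
    [0,0,0,3,-0.15,-5,5.8],
    [0,0,0,7,-0.35,-5,5.8],
    [0,0,0,11,-0.6,-5,5.8],
    [0,0,0,12,-0.6,-4,5.8],
    [0,0,0,12,-0.6,-2.5,5.8],
    [0,0,0,12,-0.6,-1.2,5.8],
    [0,0,0,12,-0.6,-1.2,5.8],
    [0,0,0,12,-0.6,-1.2,5.8]
  ]
}}

```text
clock: 3.4
ee_pos: [396.6, 247.8, 20.0]
tool_rot: [-0.0, -3.141, 0.001]
force: [0.1, -0.8, -5.2]
finger_gap: 61.3
finger_force: 30.0
```

```bash
python3 -c "
from h import *
st,p,d=look('w2');print(yaw(st),st['ee_pos'],st['finger_gap'],st['finger_force'],st['force']);go(st,[397.7,247,16.4],0);part(st,d,'pulley',(396,247),12)"
```

```text
-0.0009438934851105039 [396.59864141 247.81012083  19.98124704] 61.2825477978045 29.99424934387207 [ 0.1498157  -0.83209723 -5.16369627]
turn [-0.  -0.1 -0. ] shift [-0.11 -0.08  0.36]
PART pulley z 38.5 (array([392.4, 247.6]), array([72.9, 60.2]), 55.5) circ [390.5 249.4]
```

Emit:
{"api": "jog_arm", "payload": {
  "steps": [
    [0,0,0,-0.1,-0.08,0.2,5.8],
    [0,0,0,-0.1,-0.08,0.36,5.8],
    [0,0,0,-0.1,-0.08,0.36,5.8],
    [0,0,0,-0.1,-0.08,0.36,8.4],
    [0,0,0,-0.1,-0.08,0.36,8.4],
    [0,0,0,-0.1,-0.08,0.36,8.4],
    [0,0,0,0,0,-3,9.4],
    [0,0,0,0,0,-8,9.4],
    [0,0,0,0,0,-13,9.4],
    [0,0,0,0,0,-14,9.4]
  ]
}}

```text
clock: 4.45
ee_pos: [401.2, 250.0, 167.6]
tool_rot: [-0.001, 3.129, 0.008]
force: [1.2, 0.7, 0.0]
finger_gap: 93.5
finger_force: 0.0
```

```bash
python3 -c "
from h import *
st,p,d=look('w3');print(yaw(st),st['ee_pos'],st['finger_gap'],st['force']);part(st,d,'pulley',(396,247),6);pad(st,p,'pulley');go(st,[542,128.5,120],0)"
```

```text
0.04155577758344361 [401.16277086 249.96229614 167.63977683] 93.53363421062743 [1.20991315 0.66740053 0.03485603]
PART pulley z 34.9 (array([397. , 248.5]), array([60.5, 59.9]), 0.0) circ [396.6 248.4]Traceback (most recent call last):
  File "<string>", line 3, in <module>
    st,p,d=look('w3');print(yaw(st),st['ee_pos'],st['finger_gap'],st['force']);part(st,d,'pulley',(396,247),6);pad(st,p,'pulley');go(st,[542,128.5,120],0)
                                                                                                               ~~~^^^^^^^^^^^^^^^
  File "h.py", line 43, in pad
    cs,_=cv2.findContours(dk,cv2.RETR_EXTERNAL,cv2.CHAIN_APPROX_NONE);s=max(cs,key=cv2.contourArea)
                                                                        ~~~^^^^^^^^^^^^^^^^^^^^^^^^
ValueError: max() iterable argument is empty
```

View pics/w3.png

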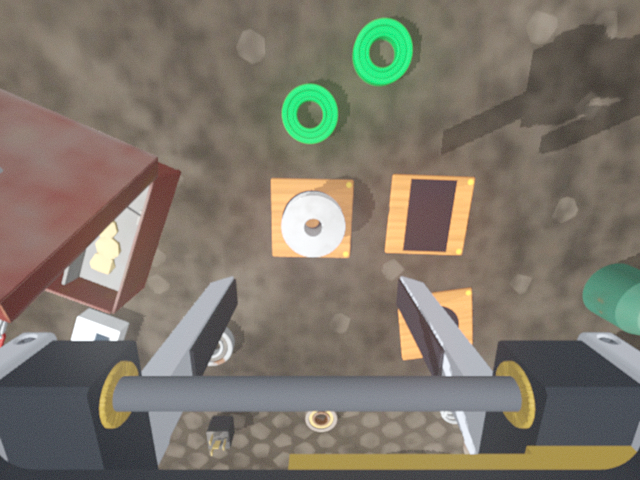

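The pulley sits flat on its pad at (313,224), covering the outline with no black showing. I'll check the plaque centre in the same image.

```bash
sed -i 's/s=max(cs,key=cv2.contourArea)\r\?$/s=max(list(cs)+[big],key=lambda c:cv2.contourArea(c)*(c is not big))/' h.py; sed -n 36,46p h.py | cut -c1-140; python3 -c "
from h import *
st,p,d=look('w4');print(yaw(st),st['ee_pos']);part(st,d,'pulley',(396,247),6);pad(st,p,'pulley');pad(st,p,'carton');go(st,[542,128.5,120],0)"
```

```text
c=PAD[k] if c is None else c;b=46
    q=proj("wrist",[[c[0]+i*b,c[1]+j*b,6] for i,j in((-1,-1),(-1,1),(1,1),(1,-1))],st)
    roi=np.zeros((480,640),np.uint8);cv2.fillPoly(roi,[q.astype(np.int32)],1)
    h=cv2.cvtColor(p,cv2.COLOR_RGB2HSV);o=((h[...,0]<25)&(h[...,1]>85)&(h[...,2]>150)&(roi>0)).astype(np.uint8)
    cs,_=cv2.findContours(o,cv2.RETR_EXTERNAL,cv2.CHAIN_APPROX_NONE);big=max(cs,key=cv2.contourArea)
    inn=np.zeros_like(o);cv2.fillPoly(inn,[cv2.convexHull(big)],1)
    dk=((inn>0)&(h[...,2]<150)).astype(np.uint8);dk=cv2.morphologyEx(dk,cv2.MORPH_OPEN,np.ones((3,3),np.uint8))
    cs,_=cv2.findContours(dk,cv2.RETR_EXTERNAL,cv2.CHAIN_APPROX_NONE);s=max(list(cs)+[big],key=lambda c:cv2.contourArea(c)*(c is not big))
    print("PAD",k,"plaque",rect(cast("wrist",big.reshape(-1,2),6,st)),"sil",rect(cast("wrist",s.reshape(-1,2),6,st)))
def part(st,d,k,c,base=0):
    "part k near c by wrist depth: top face mask cast to its top plane"
0.03971638687563208 [400.56904014 249.68624784 166.62173418]Traceback (most recent call last):
  File "<string>", line 3, in <module>
    st,p,d=look('w4');print(yaw(st),st['ee_pos']);part(st,d,'pulley',(396,247),6);pad(st,p,'pulley');pad(st,p,'carton');go(st,[542,128.5,120],0)
                                                  ~~~~^^^^^^^^^^^^^^^^^^^^^^^^^^^
  File "h.py", line 49, in part
    cs,_=cv2.findContours(m,cv2.RETR_EXTERNAL,cv2.CHAIN_APPROX_NONE);s=max(list(cs)+[big],key=lambda c:cv2.contourArea(c)*(c is not big))
                                                                                     ^^^
NameError: name 'big' is not defined. Did you mean: 'bin'?
```

```bash
sed -i '49s/s=max(.*$/s=max(cs,key=cv2.contourArea)/' h.py; python3 -c "
from h import *
st,p,d=look('w5');print(yaw(st),st['ee_pos']);part(st,d,'pulley',(396,247),6);pad(st,p,'pulley');pad(st,p,'carton');go(st,[542,128.5,120],0)"
```

```text
0.03483655213170028 [398.79939319 248.96285432 163.60378996]
PART pulley z 34.9 (array([396.7, 248.6]), array([60.1, 60.3]), 0.0) circ [396.6 248.4]
PAD pulley plaque (array([395.4, 246.2]), array([84.8, 85.1]), 89.2) sil (array([395.4, 246.2]), array([84.8, 85.1]), 89.2)
PAD carton plaque (array([392.1, 367.9]), array([85.6, 85.4]), 88.0) sil (array([392.1, 368.9]), array([45.2, 74.8]), 88.1)
turn [0.2 0.4 0. ] shift [-14.28 -12.07   4.43]
```

Emit:
{"api": "jog_arm", "payload": {
  "steps": [
    [0,0,0,-4,-3.4,0,9.4],
    [0,0,0,-8,-6.8,2,9.4],
    [0,0,0,-12,-10.2,5,9.4],
    [0,0,0,-14.3,-12.05,9,9.4],
    [0,0,0,-14.3,-12.05,13,9.4],
    [0,0,0,-14.3,-12.05,15,9.4],
    [0,0,0,-14.3,-12.05,15.5,9.4],
    [0,0,0,-14.3,-12.05,15.8,9.4],
    [0,0,0,-14.3,-12.05,15.8,9.4],
    [0,0,0,-14.3,-12.05,15.8,9.4]
  ]
}}

```text
clock: 5.6
ee_pos: [536.4, 127.0, 0.4]
tool_rot: [0.001, -3.135, 0.002]
force: [-0.6, -1.3, 0.8]
finger_gap: 94.1
finger_force: 0.7
```

```bash
python3 -c "
from h import *
st=state();go(st,[542.2,129,2.5],0)
W=cloud('top',snapshot('top')[1]);m=(np.hypot(W[...,0]-397,W[...,1]-247)<40)&(abs(W[...,2]-36)<6);print(m.sum(),rect(W[m]),rect(cast('top',np.argwhere(m)[:,::-1],36)))"
```

```text
turn [-0.1 -0.4  0. ] shift [-0.58  0.2  -0.22]
575 (array([398.7, 248.9]), array([60.5, 59.3]), 1.7) (array([398.6, 248.8]), array([59.1, 59.1]), 89.2)
```

Emit:
{"api": "jog_arm", "payload": {
  "steps": [
    [0,0,0,-0.4,0.15,-0.25,9.4],
    [0,0,0,-0.4,0.15,-0.25,9.4],
    [0,0,0,-0.4,0.15,-0.25,9.4],
    [0,0,0,-0.4,0.15,-0.25,9.4]
  ]
}}

```text
clock: 6.05
ee_pos: [543.5, 129.2, 4.8]
tool_rot: [0.001, -3.141, -0.0]
force: [-0.3, -0.2, -0.1]
finger_gap: 93.6
finger_force: 0.0
```

```bash
python3 -c "
from h import *
st=state();go(st,[542.2,129,2.5],0)
for k in range(3): st,p,d=look('w6');print(st['ee_pos'],st['force'])
part(st,d,'bl',(542,129))"
```

```text
turn [ 0. -0.  0.] shift [ 0.13 -0.02  0.23]
[543.46549956 129.18280524   4.77175388] [-0.26447743 -0.17729768 -0.12572701]
[543.48226611 129.15421576   4.81400761] [ 0.44896421  0.03434481 -0.19504015]
[543.45748522 129.13982988   4.8478047 ] [-0.25804611 -0.21988499 -0.08353239]
PART bl z 14.3 (array([542.6, 129. ]), array([53., 51.]), 0.1) circ [542.8 129.2]
```

Emit:
{"api": "jog_arm", "payload": {
  "steps": [
    [0,0,0,0.08,0,0.2,9.4],
    [0,0,0,0.08,0,0.2,4.8],
    [0,0,0,0.08,0,0.2,4.8],
    [0,0,0,0.08,0,0.2,4.8],
    [0,0,0,0.08,0,0.2,4.8],
    [0,0,0,0.08,0,0.2,4.8],
    [0,0,0,0.08,0,0.2,4.8],
    [0,0,0,0.08,0,0.2,4.8]
  ],
  "force": 25
}}

```text
clock: 7.0
ee_pos: [542.8, 128.8, 3.0]
tool_rot: [-0.001, 3.142, -0.001]
force: [-0.9, -1.1, -0.8]
finger_gap: 51.4
finger_force: 25.0
```

```bash
python3 -c "
from h import *
st=state();print(st['ee_pos'],st['finger_gap'],st['finger_force']);go(st,[521.8,390.7,18],0)"
```

```text
[542.77995058 128.82152228   2.98091324] 51.41062608256224 25.000035166740417
turn [-0.  0.  0.] shift [ 2.08 26.19 -1.51]
```

Emit:
{"api": "jog_arm", "payload": {
  "steps": [
    [0,0,0,0,0,-4,4.8],
    [0,0,0,-0.5,2,-8,4.8],
    [0,0,0,-1,6.5,-10,4.8],
    [0,0,0,-2,11,-10,4.8],
    [0,0,0,-2,15.5,-10,4.8],
    [0,0,0,-2,20,-10,4.8],
    [0,0,0,-2,24,-10,4.8],
    [0,0,0,-2,26.2,-10,4.8],
    [0,0,0,-2,26.2,-10,4.8],
    [0,0,0,-2,26.2,-10,4.8]
  ]
}}

```text
clock: 8.0
ee_pos: [561.7, 390.8, 101.7]
tool_rot: [0.003, -3.14, 0.003]
force: [-0.2, 0.6, -2.8]
finger_gap: 51.4
finger_force: 25.0
```

Emit:
{"api": "jog_arm", "payload": {
  "steps": [
    [0,0,0,0,0,0,4.8],
    [0,0,0,0,0,0,4.8]
  ]
}}

```text
clock: 8.2
ee_pos: [562.7, 389.5, 102.7]
tool_rot: [-0.002, -3.141, 0.001]
force: [-0.1, -0.1, -3.1]
finger_gap: 51.3
finger_force: 25.0
```

```bash
python3 -c "
from h import *
st,p,d=look('w7');print(st['ee_pos'],st['finger_gap'],st['finger_force'])
pad(st,p,'bl');pad(st,p,'carton');go(st,[522,390.5,18],0)"
```

```text
[562.73163001 389.5293714  102.68905449] 51.3275717443067 24.99940037727356
PAD bl plaque (array([522.6, 390.7]), array([84.6, 84.6]), 8.4) sil (array([522.4, 390.8]), array([49.3, 49.2]), 90.0)
PAD carton plaque (array([408.1, 368.5]), array([84.4, 55.6]), 88.3) sil (array([405.8, 368.8]), array([46. , 50.2]), 87.9)
turn [-0.  -0.  -0.1] shift [4.07 0.1  8.47]
```

View pics/w7.png

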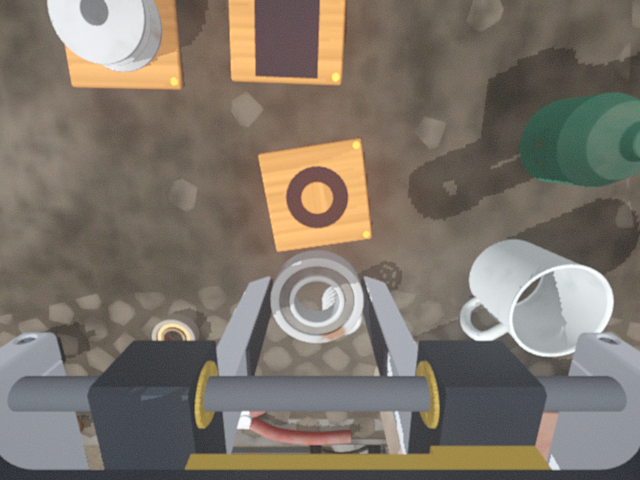

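Held bearing at (317,296), pad outline at (317,197). I'll use the held bearing to check the camera's own offset.

```bash
python3 -c "
from h import *
st,p,d=look('w8');print(st['ee_pos'])
part(st,d,'bl',st['ee_pos'][:2],99.7);pad(st,p,'bl')"
```

```text
[562.88938991 389.65077886 102.88517633]
PART bl z 114.2 (array([560.4, 387.6]), array([64.7, 54. ]), 59.0) circ [556.  390.3]
PAD bl plaque (array([522.6, 390.7]), array([84.6, 84.6]), 8.5) sil (array([522.6, 390.9]), array([49.3, 49.2]), 90.0)
```

```bash
python3 -c "
from h import *
st=state();print(st['ee_pos'],cast('wrist',(317,296),114.7,st),cast('wrist',(317,197),6,st));go(st,[522.3,390.5,18],0)"
```

```text
[562.89518225 389.83022227 102.95167643] [[560.52363489 391.65631421 114.7       ]] [[522.42337435 391.54235286   6.        ]]
turn [-0.  -0.  -0.1] shift [4.06 0.06 8.5 ]
```

Emit:
{"api": "jog_arm", "payload": {
  "steps": [
    [0,0,0,2,-0.08,3,4.8],
    [0,0,0,4.03,-0.08,5.5,4.8],
    [0,0,0,4.03,-0.08,7.5,4.8],
    [0,0,0,4.03,-0.08,8.6,4.8],
    [0,0,0,4.03,-0.08,8.6,4.8],
    [0,0,0,4.03,-0.08,8.6,4.8],
    [0,0,0,4.03,-0.08,8.6,4.8]
  ]
}}

```text
clock: 9.0
ee_pos: [524.2, 390.9, 18.8]
tool_rot: [0.0, 3.138, 0.003]
force: [-0.2, 0.5, -2.8]
finger_gap: 51.3
finger_force: 25.0
```

```bash
python3 -c "
from h import *
st=state();print(st['ee_pos'],st['force']);go(st,[522.6,389.0,9.3],0)"
```

```text
[524.21391856 390.88351487  18.7923238 ] [-0.20955676  0.46610358 -2.84070859]
turn [ 0.1  0.2 -0. ] shift [ 0.16 -0.19  0.95]
```

Emit:
{"api": "jog_arm", "payload": {
  "steps": [
    [0,0,0,0.13,-0.17,0.5,4.8],
    [0,0,0,0.13,-0.17,0.7,4.8],
    [0,0,0,0.13,-0.17,0.7,4.8],
    [0,0,0,0.13,-0.17,0.7,4.8],
    [0,0,0,0.13,-0.17,0.7,4.8]
  ]
}}

```text
clock: 9.5
ee_pos: [521.1, 388.6, 10.0]
tool_rot: [-0.001, 3.141, 0.0]
force: [-0.6, 0.3, -1.7]
finger_gap: 51.5
finger_force: 25.0
```

```bash
python3 -c "
from h import *
st=state();print(st['ee_pos'],st['force']);go(st,[522.6,389.0,9.3],0)"
```

```text
[521.11000205 388.61443685  10.04111655] [-0.55413881  0.28236482 -1.74025186]
turn [0. 0. 0.] shift [-0.15  0.04  0.07]
```

Emit:
{"api": "jog_arm", "payload": {
  "steps": [
    [0,0,0,-0.13,0.04,0,4.8],
    [0,0,0,-0.13,0.04,0.05,4.8],
    [0,0,0,-0.13,0.04,0.05,4.8],
    [0,0,0,-0.13,0.04,0.05,4.8],
    [0,0,0,-0.13,0.04,0.05,7.5],
    [0,0,0,-0.13,0.04,0.05,7.5],
    [0,0,0,-0.13,0.04,0.05,7.5],
    [0,0,0,-0.13,0.04,-3,9.4],
    [0,0,0,-0.13,0.04,-8,9.4],
    [0,0,0,-0.13,0.04,-10,9.4]
  ]
}}

```text
clock: 10.5
ee_pos: [525.1, 390.5, 115.4]
tool_rot: [-0.001, 3.134, 0.006]
force: [0.5, 0.1, 0.4]
finger_gap: 93.2
finger_force: 0.0
```

Emit:
{"api": "jog_arm", "payload": {
  "steps": [
    [0,0,0,0,0,-2,9.4],
    [0,0,0,0,0,-2,9.4],
    [0,0,0,0,0,-2,9.4],
    [0,0,0,0,0,-2,9.4]
  ]
}}

```text
clock: 10.9
ee_pos: [521.3, 388.4, 128.1]
tool_rot: [0.001, -3.139, 0.002]
force: [0.4, 0.9, -0.5]
finger_gap: 94.0
finger_force: 0.0
```

```bash
python3 -c "
from h import *
st,p,d=look('w9');print(st['ee_pos'],st['force']);part(st,d,'bl',(522,390),6);pad(st,p,'bl');part(st,d,'pulley',(397,247),6);pad(st,p,'pulley');part(st,d,'bs',(651,257))
go(st,[398,248.5,60],0)"
```

```text
[521.26256663 388.36285733 128.09788082] [ 0.42875527  0.85692654 -0.46666274]
PART bl z 20.4 (array([522.7, 390.3]), array([51.4, 51.3]), 0.1) circ [522.9 390.1]
PAD bl plaque (array([522.4, 390.6]), array([84.9, 84.7]), 8.5) sil (array([522.4, 390.6]), array([84.9, 84.7]), 8.5)
PART pulley z 35.2 (array([397.6, 249.7]), array([61.4, 60.5]), 41.7) circ [397.8 249.7]
PAD pulley plaque (array([396.9, 247.1]), array([84.6, 84.6]), 88.9) sil (array([391.4, 231.8]), array([15.5, 15.8]), 72.3)
PART bs z 11.0 (array([659.8, 275.9]), array([ 0.5, 11. ]), 62.6) circ [659.7 275.7]
turn [-0.1 -0.2  0. ] shift [ 12.31 -13.97   6.86]
```

View pics/w9.png

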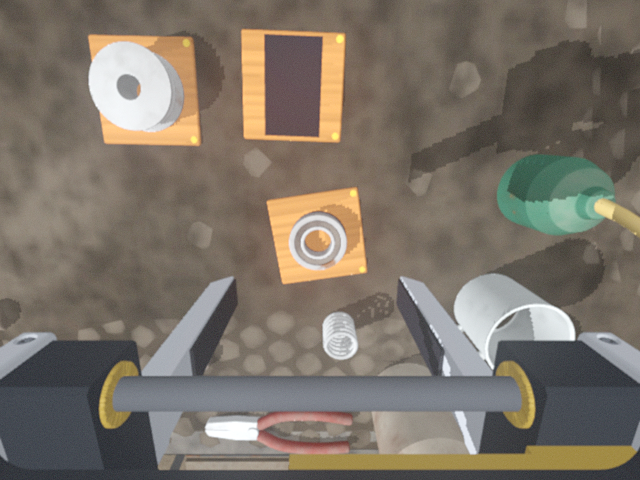

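Large bearing at (319,241), within 0.5 mm of its outline. The pulley is about 2.5 mm off in y, so I'll fix it now.

Emit:
{"api": "jog_arm", "payload": {
  "steps": [
    [0,0,0,4,-4.7,1,9.4],
    [0,0,0,8,-9.4,2,9.4],
    [0,0,0,11.5,-13,4,9.4],
    [0,0,0,12.3,-14.1,7,9.4],
    [0,0,0,12.3,-14.1,9,9.4],
    [0,0,0,12.3,-14.1,10.5,9.4],
    [0,0,0,12.3,-14.1,11,9.4],
    [0,0,0,12.3,-14.1,11,9.4],
    [0,0,0,12.3,-14.1,11,9.4],
    [0,0,0,12.3,-14.1,11,9.4]
  ]
}}

```text
clock: 11.95
ee_pos: [400.5, 248.5, 20.8]
tool_rot: [-0.001, 3.14, 0.001]
force: [-0.3, 0.6, 0.3]
finger_gap: 94.3
finger_force: 0.0
```

Emit:
{"api": "jog_arm", "payload": {
  "steps": [
    [0,0,0,0,0,0,5.8],
    [0,0,0,0,0,0,5.8],
    [0,0,0,0,0,0,5.8],
    [0,0,0,0,0,0,5.8],
    [0,0,0,0,0,0,5.8],
    [0,0,0,0,0,0,5.8]
  ],
  "force": 30
}}

```text
clock: 12.55
ee_pos: [399.4, 247.7, 20.1]
tool_rot: [-0.001, 3.142, -0.001]
force: [-0.5, -1.0, 1.2]
finger_gap: 61.0
finger_force: 30.0
```

```bash
python3 -c "
from h import *
st=state();print(st['ee_pos'],st['force'],st['finger_gap'],st['finger_force'])"
```

```text
[399.44575141 247.6797588   20.09408372] [-0.51868501 -0.98383966  1.15068024] 60.99479872810115 30.000286996364594
```

Emit:
{"api": "jog_arm", "payload": {
  "steps": [
    [0,0,0,0,0,-0.4,5.8],
    [0,0,0,0,0,-0.4,5.8],
    [0,0,0,0.08,-0.24,-0.4,5.8],
    [0,0,0,0.08,-0.24,-0.4,5.8],
    [0,0,0,0.08,-0.24,-0.4,5.8],
    [0,0,0,0.08,-0.24,-0.1,5.8],
    [0,0,0,0.08,-0.24,0,5.8],
    [0,0,0,0.08,-0.24,0,5.8],
    [0,0,0,0.08,-0.24,0,5.8],
    [0,0,0,0.08,-0.24,0,5.8]
  ]
}}

```text
clock: 13.55
ee_pos: [398.6, 245.5, 20.1]
tool_rot: [0.001, -3.141, 0.0]
force: [-0.4, -1.0, -1.0]
finger_gap: 60.9
finger_force: 30.0
```

Emit:
{"api": "jog_arm", "payload": {
  "steps": [
    [0,0,0,0,0,0,8.4],
    [0,0,0,0,0,0,8.4],
    [0,0,0,0,0,0,8.4],
    [0,0,0,0,0,-3,9.4],
    [0,0,0,0,0,-8,9.4],
    [0,0,0,0,0,-13,9.4],
    [0,0,0,0,0,-14,9.4],
    [0,0,0,0,0,-14,9.4],
    [0,0,0,0,0,-14,9.4]
  ]
}}

```text
clock: 14.45
ee_pos: [397.8, 245.2, 158.8]
tool_rot: [0.001, -3.14, 0.001]
force: [0.2, -0.1, -0.4]
finger_gap: 93.8
finger_force: 0.0
```

```bash
python3 -c "
from h import *
st,p,d=look('w10');print(st['ee_pos'],st['force']);part(st,d,'pulley',(397,247),6);pad(st,p,'pulley')
go(st,[610,255.5,150],0)"
```

```text
[397.7976485  245.18570424 158.84668812] [ 0.17911222 -0.10461984 -0.3537578 ]
PART pulley z 34.9 (array([395.8, 246.8]), array([60.2, 60.4]), 0.1) circ [395.7 246.7]
PAD pulley plaque (array([395.6, 246.4]), array([84.7, 84.7]), 89.0) sil (array([395.6, 246.4]), array([84.7, 84.7]), 89.0)
turn [-0.  -0.1  0. ] shift [-21.22   1.02   0.85]
```

Pulley centred to 0.4 mm. Next, the small bearing.

Emit:
{"api": "jog_arm", "payload": {
  "steps": [
    [0,0,0,-5,0.2,0.5,9.4],
    [0,0,0,-10,0.5,1,9.4],
    [0,0,0,-15,0.8,2,9.4],
    [0,0,0,-20,1,3,9.4],
    [0,0,0,-25.2,1,5,9.4],
    [0,0,0,-25.2,1,5,9.4],
    [0,0,0,-25.2,1,5,9.4],
    [0,0,0,-25.2,1,5,9.4],
    [0,0,0,-25.2,1,5,9.4]
  ]
}}

```text
clock: 15.4
ee_pos: [649.3, 256.1, 110.9]
tool_rot: [-0.002, 3.141, 0.0]
force: [0.2, -0.5, -0.1]
finger_gap: 93.9
finger_force: 0.0
```

```bash
python3 -c "
from h import *
st,p,d=look('w11');print(st['ee_pos'],st['force']);part(st,d,'bs',(651,257))"
```

```text
[649.30275797 256.08985669 110.91180634] [ 0.15555192 -0.4774276  -0.13933703]
PART bs z 11.5 (array([651.6, 257.8]), array([40.2, 38.6]), 0.1) circ [651.8 257.8]
```

Emit:
{"api": "jog_arm", "payload": {
  "steps": [
    [0,0,0,-0.24,0,4,9.4],
    [0,0,0,-0.24,0,7.5,9.4],
    [0,0,0,-0.24,0,9.5,9.4],
    [0,0,0,-0.24,0,10.4,9.4],
    [0,0,0,-0.24,0,10.6,9.4],
    [0,0,0,-0.24,0,10.6,9.4],
    [0,0,0,-0.24,0,10.6,9.4],
    [0,0,0,-0.24,0,10.6,9.4]
  ],
  "force": 25
}}

```text
clock: 16.25
ee_pos: [654.3, 256.0, 6.0]
tool_rot: [-0.001, 3.138, 0.001]
force: [-0.1, -0.7, -0.1]
finger_gap: 93.9
finger_force: 0.0
```

```bash
python3 -c "
from h import *
st=state();go(st,[651.7,256,2.5],0)"
```

```text
turn [0.  0.2 0. ] shift [ 0.27 -0.    0.35]
```

Emit:
{"api": "jog_arm", "payload": {
  "steps": [
    [0,0,0,0.2,0,0.25,9.4],
    [0,0,0,0.2,0,0.25,6],
    [0,0,0,0.2,0,0.25,3.6],
    [0,0,0,0.2,0,0.25,3.6],
    [0,0,0,0.2,0,0.25,3.6],
    [0,0,0,0.2,0,0.25,3.6],
    [0,0,0,0.2,0,0.25,3.6],
    [0,0,0,0.2,0,0.25,3.6],
    [0,0,0,0.2,0,0.25,3.6],
    [0,0,0,0.2,0,0.25,3.6]
  ],
  "force": 25
}}

```text
clock: 17.25
ee_pos: [651.0, 255.7, 1.4]
tool_rot: [-0.001, 3.142, 0.0]
force: [-0.7, 0.5, -0.2]
finger_gap: 39.3
finger_force: 25.0
```

```bash
python3 -c "
from h import *
st=state();print(st['ee_pos'],st['finger_gap'],st['finger_force'],st['force']);go(st,[670,-140,80],0);print(st['q'])"
```

```text
[650.98411528 255.7121222    1.41965312] 39.29084780048724 24.9999538064003 [-0.7307064   0.49981594 -0.22518771]
turn [0. 0. 0.] shift [ -1.88 -39.57  -7.86]
[ 2.50677429e-01  6.66833200e-01  1.34163632e+00  1.17702220e-04
  1.13304589e+00 -1.32067452e+00]
```

Emit:
{"api": "jog_arm", "payload": {
  "steps": [
    [0,0,0,0,0,-5,3.6],
    [0,0,0,0,-1,-10,3.6],
    [0,0,0,-1,-6,-10,3.6],
    [0,0,0,-2,-11,-10,3.6],
    [0,0,0,-3,-16,-10,3.6],
    [0,0,0,-4,-21,-10,3.6],
    [0,0,0,-5,-26,-10,3.6],
    [0,0,0,-5.5,-31,-10,3.6],
    [0,0,0,-5.5,-36,-10,3.6],
    [0,0,0,-5.5,-39.5,-10,3.6]
  ]
}}

```text
clock: 18.25
ee_pos: [705.5, -142.5, 100.8]
tool_rot: [-0.001, -3.141, 0.001]
force: [0.8, -0.5, -0.7]
finger_gap: 39.5
finger_force: 25.0
```

Emit:
{"api": "jog_arm", "payload": {
  "steps": [
    [0,0,0,0,0,0,3.6],
    [0,0,0,0,0,0,3.6],
    [0,0,0,0,0,0,3.6],
    [0,0,0,0,0,0,3.6]
  ]
}}

```text
clock: 18.65
ee_pos: [706.0, -137.4, 101.2]
tool_rot: [0.004, -3.141, -0.001]
force: [-0.3, 0.6, -1.3]
finger_gap: 39.2
finger_force: 25.0
```

```bash
python3 -c "
from h import *
st,p,d=look('w12');print(st['ee_pos'],st['finger_gap'],st['finger_force'],st['force']);pad(st,p,'bs')
go(st,[670,-140,20],0)"
```

```text
[ 706.04774796 -137.36613304  101.15125321] 39.19701253646828 24.999728500843048 [-0.27023088  0.56439426 -1.26806816]
PAD bs plaque (array([ 669.8, -139. ]), array([84.8, 84.8]), 4.2) sil (array([ 669.8, -138.6]), array([36.8, 37.5]), 0.2)
turn [ 0.  -0.   0.2] shift [ 3.6  -0.26  8.12]
```

View pics/w12.png

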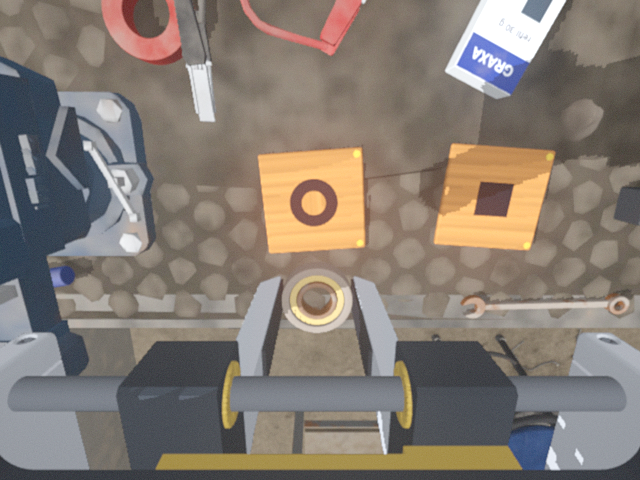

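The small-bearing pad outline is at (313,202), and the part is held at (317,300). Lowering.

Emit:
{"api": "jog_arm", "payload": {
  "steps": [
    [0,0,0,2,-0.32,3,3.6],
    [0,0,0,3.7,-0.32,5.5,3.6],
    [0,0,0,3.7,-0.32,7.5,3.6],
    [0,0,0,3.7,-0.32,8.7,3.6],
    [0,0,0,3.7,-0.32,8.7,3.6],
    [0,0,0,3.7,-0.32,8.7,3.6],
    [0,0,0,3.7,-0.32,8.7,3.6],
    [0,0,0,3.7,-0.32,8.7,3.6],
    [0,0,0,3.7,-0.32,8.7,3.6]
  ]
}}

```text
clock: 19.6
ee_pos: [670.1, -142.8, 15.6]
tool_rot: [-0.001, 3.14, -0.001]
force: [0.9, -0.0, -1.4]
finger_gap: 39.2
finger_force: 25.0
```

```bash
python3 -c "
from h import *
st=state();print(st['ee_pos'],st['force']);go(st,[669.1,-140.6,7.7],0)"
```

```text
[ 670.10443078 -142.84423311   15.64186595] [ 0.88179106 -0.04980352 -1.38104491]
turn [-0.   0.1  0. ] shift [0.1  0.23 0.79]
```

Emit:
{"api": "jog_arm", "payload": {
  "steps": [
    [0,0,0,0.1,0.21,0.4,3.6],
    [0,0,0,0.1,0.21,0.6,3.6],
    [0,0,0,0.1,0.21,0.6,3.6],
    [0,0,0,0.1,0.21,0.6,3.6],
    [0,0,0,0.1,0.21,0.6,3.6],
    [0,0,0,0.1,0.21,0.6,3.6]
  ]
}}

```text
clock: 20.2
ee_pos: [668.3, -140.6, 8.5]
tool_rot: [-0.001, 3.141, -0.0]
force: [-0.5, -0.3, -1.8]
finger_gap: 39.1
finger_force: 25.0
```

```bash
python3 -c "
from h import *
st=state();print(st['ee_pos'],st['force']);go(st,[669.1,-140.6,7.7],0)"
```

```text
[ 668.27017853 -140.59288286    8.54219125] [-0.4621816  -0.25538695 -1.75590944]
turn [-0.  0.  0.] shift [-0.08 -0.    0.08]
```

Emit:
{"api": "jog_arm", "payload": {
  "steps": [
    [0,0,0,-0.08,0,0.08,3.6],
    [0,0,0,-0.08,0,0.08,3.6],
    [0,0,0,-0.08,0,0.08,3.6],
    [0,0,0,-0.08,0,0.08,6.5],
    [0,0,0,-0.08,0,0.08,6.5],
    [0,0,0,-0.08,0,0.08,6.5],
    [0,0,0,-0.08,0,-3,7],
    [0,0,0,-0.08,0,-8,9],
    [0,0,0,-0.08,0,-12,9.4],
    [0,0,0,-0.08,0,-12,9.4]
  ]
}}

```text
clock: 21.2
ee_pos: [674.5, -142.3, 137.8]
tool_rot: [-0.001, 3.126, -0.008]
force: [1.0, 0.4, 0.9]
finger_gap: 90.5
finger_force: 0.0
```

Emit:
{"api": "jog_arm", "payload": {
  "steps": [
    [0,0,0,0,0,0,9.4],
    [0,0,0,0,0,0,9.4],
    [0,0,0,0,0,0,9.4]
  ]
}}

```text
clock: 21.5
ee_pos: [667.3, -140.0, 125.7]
tool_rot: [0.001, -3.137, -0.002]
force: [-0.6, 0.7, -1.0]
finger_gap: 94.1
finger_force: 0.0
```

```bash
python3 -c "
from h import *
st,p,d=look('w13');print(st['ee_pos'],st['force']);part(st,d,'bs',(670,-139),6);pad(st,p,'bs');pad(st,p,'relay')
go(st,[668,129.5,120],0)"
```

```text
[ 667.25030518 -139.95252862  125.66439172] [-0.56665298  0.6751172  -0.9806869 ]
PART bs z 17.4 (array([ 669.3, -139.4]), array([40.3, 38.9]), 0.1) circ [ 669.6 -139.4]
PAD bs plaque (array([ 669.6, -139.1]), array([85.1, 84.7]), 4.2) sil (array([ 669.6, -139.1]), array([85.1, 84.7]), 4.2)
PAD relay plaque (array([666.2,   8.7]), array([85.7, 84.9]), 86.2) sil (array([666.5,  10. ]), array([26.5, 26.4]), 86.2)
turn [ 0.1 -0.3  0. ] shift [-0.09 26.94  0.61]
```

Small bearing good to 0.4 mm. Now to the relay.

Emit:
{"api": "jog_arm", "payload": {
  "steps": [
    [0,0,0,0,5,0.6,9.4],
    [0,0,0,0,10,0.6,9.4],
    [0,0,0,0,15,0.6,9.4],
    [0,0,0,0,20,0.6,9.4],
    [0,0,0,0,24,0.6,9.4],
    [0,0,0,0,27,0.6,9.4],
    [0,0,0,0,27,0.6,9.4],
    [0,0,0,0,27,0.6,9.4],
    [0,0,0,0,27,0.6,9.4],
    [0,0,0,0,27,0.6,9.4]
  ]
}}

```text
clock: 22.55
ee_pos: [668.9, 127.8, 122.0]
tool_rot: [-0.003, -3.141, 0.001]
force: [-0.3, -0.1, -0.1]
finger_gap: 93.7
finger_force: 0.0
```

```bash
python3 -c "
from h import *
st,p,d=look('w14');print(st['ee_pos'],yaw(st));part(st,d,'relay',(669,131))
u,v=proj('wrist',(669,131,30),st)[0].astype(int);print(u,v);c=cv2.resize(p[v-50:v+50,u-60:u+60],None,fx=5,fy=5,interpolation=2);cv2.imwrite('pics/w14c.png',c[:,:,::-1])"
```

```text
[668.85501947 127.75833835 122.02815303] -0.09340094391335382
PART relay z 25.9 (array([669.1, 130.7]), array([27.1, 28.9]), 90.0) circ [669.2 130.7]
318 245
```

View pics/w14c.png

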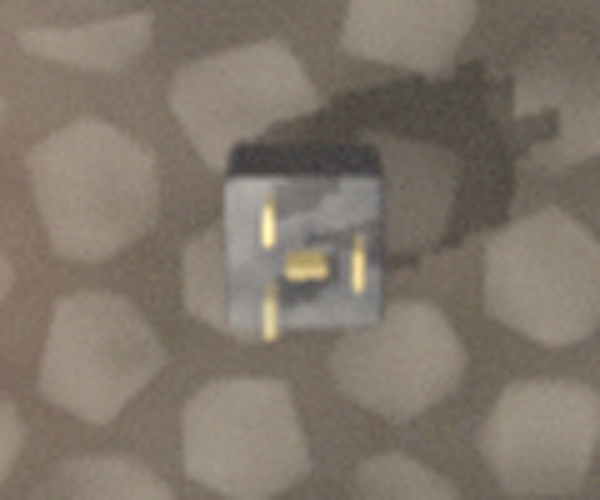

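Emit:
{"api": "jog_arm", "payload": {
  "steps": [
    [0,0,0,0,0.11,4,9.4],
    [0,0,0,0,0.11,8,9.4],
    [0,0,0,0,0.11,10,8],
    [0,0,0,0,0.11,11.3,7],
    [0,0,0,0,0.11,11.7,6],
    [0,0,0,0,0.11,11.7,6],
    [0,0,0,0,0.11,11.7,6],
    [0,0,0,0,0.11,11.7,6]
  ],
  "force": 20
}}

```text
clock: 23.4
ee_pos: [670.4, 130.7, 7.5]
tool_rot: [-0.001, 3.138, 0.0]
force: [-1.2, 0.4, -0.1]
finger_gap: 59.9
finger_force: 0.0
```

```bash
python3 -c "
from h import *
st=state();print(st['ee_pos']);go(st,[669,128.9,3.5],0)"
```

```text
[670.42423666 130.70565147   7.46319998]
turn [0.  0.2 0. ] shift [ 0.14 -0.18  0.4 ]
```

Emit:
{"api": "jog_arm", "payload": {
  "steps": [
    [0,0,0,0.08,-0.14,0.2,6],
    [0,0,0,0.08,-0.14,0.2,4.5],
    [0,0,0,0.08,-0.14,0.2,2.4],
    [0,0,0,0.08,-0.14,0.2,2.4],
    [0,0,0,0.08,-0.14,0.2,2.4],
    [0,0,0,0.08,-0.14,0.2,2.4],
    [0,0,0,0.08,-0.14,0.2,2.4],
    [0,0,0,0.08,-0.14,0.2,2.4]
  ],
  "force": 20
}}

```text
clock: 24.2
ee_pos: [668.0, 129.2, 3.4]
tool_rot: [0.001, -3.142, -0.0]
force: [0.7, 0.5, 0.4]
finger_gap: 28.0
finger_force: 20.0
```

```bash
python3 -c "
from h import *
st=state();print(st['ee_pos'],st['finger_gap'],st['finger_force'],st['force']);go(st,[706,8.5,100],-3.8)"
```

```text
[668.02523933 129.23856226   3.43557761] 28.0350803576584 19.967961609363556 [0.69943719 0.54248973 0.38605183]
turn [ 0.  -0.   3.8] shift [ -3.79 -12.08  -9.66]
```

Emit:
{"api": "jog_arm", "payload": {
  "steps": [
    [0,0,0,0,0,-5,2.4],
    [0,0,1,0,-1,-10,2.4],
    [0,0,2,-1,-5,-10,2.4],
    [0,0,3.8,-2.5,-9,-10,2.4],
    [0,0,3.8,-3.8,-12.1,-10,2.4],
    [0,0,3.8,-3.8,-12.1,-10,2.4],
    [0,0,3.8,-3.8,-12.1,-10,2.4],
    [0,0,3.8,-3.8,-12.1,-10,2.4],
    [0,0,3.8,-3.8,-12.1,-10,2.4],
    [0,0,3.8,-3.8,-12.1,-10,2.4]
  ]
}}

```text
clock: 25.2
ee_pos: [705.7, 9.6, 103.4]
tool_rot: [-0.101, -3.14, -0.0]
force: [0.3, -0.4, 0.1]
finger_gap: 28.2
finger_force: 20.0
```

```bash
python3 -c "
from h import *
st,p,d=look('w15');print(st['ee_pos'],yaw(st),st['finger_gap'],st['force']);pad(st,p,'relay')"
```

```text
[705.71439902   9.63348631 103.3590566 ] -3.6724817549770354 28.228109413952374 [ 0.25841763 -0.43937226  0.10568998]
PAD relay plaque (array([666.6,  10. ]), array([84.9, 84.5]), 86.4) sil (array([666.6,  10.2]), array([26., 26.]), 86.4)
```

```bash
python3 -c "
from h import *
go(state(),[665.5,8.4,15.9],-3.7)"
```

```text
turn [ 0. -0.  0.] shift [ 4.02 -0.36  8.75]
```

Emit:
{"api": "jog_arm", "payload": {
  "steps": [
    [0,0,0,2,-0.2,3,2.4],
    [0,0,0,4.02,-0.36,5.5,2.4],
    [0,0,0,4.02,-0.36,7.5,2.4],
    [0,0,0,4.02,-0.36,8.6,2.4],
    [0,0,0,4.02,-0.36,8.6,2.4],
    [0,0,0,4.02,-0.36,8.6,2.4],
    [0,0,0,4.02,-0.36,8.6,2.4],
    [0,0,0,4.02,-0.36,8.6,2.4],
    [0,0,0,4.02,-0.36,8.6,2.4]
  ]
}}

```text
clock: 26.15
ee_pos: [666.7, 7.2, 18.5]
tool_rot: [0.103, 3.138, -0.0]
force: [0.3, 0.6, -0.2]
finger_gap: 28.0
finger_force: 20.0
```

```bash
python3 -c "
from h import *
go(state(),[665.5,8.4,9.8],-3.7)"
```

```text
turn [-0.   0.1 -0.1] shift [0.13 0.11 0.87]
```

Emit:
{"api": "jog_arm", "payload": {
  "steps": [
    [0,0,0,0.1,0.09,0.4,2.4],
    [0,0,0,0.1,0.09,0.7,2.4],
    [0,0,0,0.1,0.09,0.7,2.4],
    [0,0,0,0.1,0.09,0.7,2.4],
    [0,0,0,0.1,0.09,0.7,2.4],
    [0,0,0,0.1,0.09,0.7,2.4]
  ]
}}

```text
clock: 26.75
ee_pos: [664.9, 8.2, 10.5]
tool_rot: [0.103, 3.14, -0.0]
force: [-0.3, -0.1, -1.7]
finger_gap: 27.7
finger_force: 20.0
```

```bash
python3 -c "
from h import *
st=state();print(st['force'],st['ee_pos']);go(st,[665.5,8.4,9.5],-3.7)"
```

```text
[-0.27620044 -0.13931689 -1.6946122 ] [664.90334811   8.21345326  10.52246202]
turn [-0.   0.  -0.1] shift [-0.06  0.02  0.1 ]
```

Emit:
{"api": "jog_arm", "payload": {
  "steps": [
    [0,0,0,-0.06,0.02,0.08,2.4],
    [0,0,0,-0.06,0.02,0.08,2.4],
    [0,0,0,-0.06,0.02,0.08,2.4],
    [0,0,0,-0.06,0.02,0.08,5.5],
    [0,0,0,-0.06,0.02,0.08,5.5],
    [0,0,0,-0.06,0.02,0.08,5.5],
    [0,0,0,-0.06,0.02,-3,5.5],
    [0,0,0,-0.06,0.02,-8,7.5],
    [0,0,0,-0.06,0.02,-12,9.4],
    [0,0,0,-0.06,0.02,-12,9.4]
  ]
}}

```text
clock: 27.75
ee_pos: [671.1, 7.8, 139.3]
tool_rot: [0.103, 3.124, -0.002]
force: [1.3, 0.7, 1.3]
finger_gap: 75.6
finger_force: 0.0
```

Emit:
{"api": "jog_arm", "payload": {
  "steps": [
    [0,0,0,0,0,0,9.4],
    [0,0,0,0,0,0,9.4],
    [0,0,0,0,0,0,9.4],
    [0,0,0,0,0,0,9.4]
  ]
}}

```text
clock: 28.15
ee_pos: [664.1, 8.5, 128.2]
tool_rot: [-0.103, -3.136, -0.0]
force: [-0.3, -0.4, 0.2]
finger_gap: 94.0
finger_force: 0.0
```

```bash
python3 -c "
from h import *
st,p,d=look('w16');print(st['ee_pos']);part(st,d,'relay',(667,10),6);pad(st,p,'relay');part(st,d,'carton',(544,-1.5))
for a in(-24.5,): go(st,[544.5,-3.5,150],a)"
```

```text
[664.08225372   8.54317143 128.19951792]
PART relay z 32.0 (array([666.3,   9.7]), array([27.2, 28.1]), 86.3) circ [666.8   9.4]
PAD relay plaque (array([666.3,   9.9]), array([84.8, 84. ]), 86.3) sil (array([660.9,  10.5]), array([28.1, 15.5]), 86.3)
PART carton z 22.6 (array([545.2,  -2.9]), array([47. , 76.7]), 65.5) circ [545.   -3.1]
turn [-0.  -0.2 20.7] shift [11.86 -1.99 -2.13]
```

View pics/w16.png

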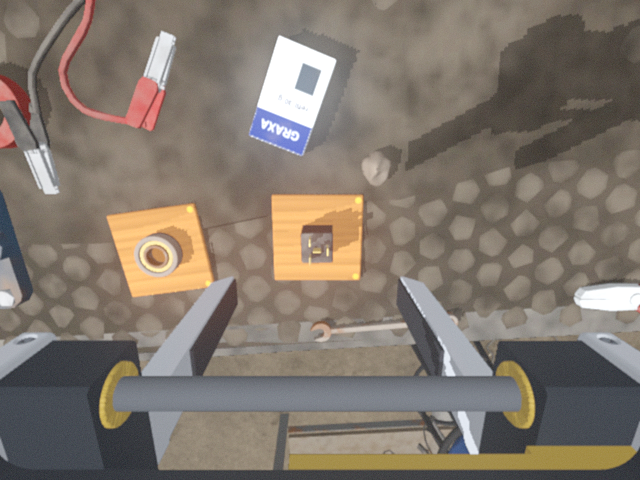

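Relay is square and centred (318,244), small bearing good (157,255). Carton next at (292,95), turned about -24.5°.

Emit:
{"api": "jog_arm", "payload": {
  "steps": [
    [0,0,6,3,-0.5,-2,9.4],
    [0,0,12,6,-1,-2,9.4],
    [0,0,18,9,-1.5,-2,9.4],
    [0,0,20.7,11.86,-2,-2,9.4],
    [0,0,20.7,11.86,-2,-2,9.4],
    [0,0,20.7,11.86,-2,0,9.4],
    [0,0,20.7,11.86,-2,2,9.4],
    [0,0,20.7,11.86,-2,2,9.4],
    [0,0,20.7,11.86,-2,2,9.4],
    [0,0,20.7,11.86,-2,2,9.4]
  ]
}}

```text
clock: 29.2
ee_pos: [547.0, -3.9, 111.4]
tool_rot: [0.665, 3.068, 0.0]
force: [-0.1, 0.1, -0.3]
finger_gap: 94.4
finger_force: 0.0
```

```bash
python3 -c "
from h import *
st,p,d=look('w17');print(st['ee_pos'],yaw(st));part(st,d,'carton',(545,-3))
go(st,[545,-4,6],-24.5)"
```

```text
[547.04297442  -3.86067883 111.44579488] -24.458873213822518
PART carton z 22.5 (array([544.3,  -2.7]), array([46.8, 76.5]), 65.5) circ [544.4  -2.7]
turn [0.  0.1 0. ] shift [ 0.2  -0.1  10.54]
```

Emit:
{"api": "jog_arm", "payload": {
  "steps": [
    [0,0,0,0.29,-0.18,4,9.4],
    [0,0,0,0.29,-0.18,7,9.4],
    [0,0,0,0.29,-0.18,9,9.4],
    [0,0,0,0.29,-0.18,10,9.4],
    [0,0,0,0.29,-0.18,10.4,9.4],
    [0,0,0,0.29,-0.18,10.4,9.4],
    [0,0,0,0.29,-0.18,10.4,9.4],
    [0,0,0,0.29,-0.18,10.4,9.4]
  ],
  "force": 20
}}

```text
clock: 30.05
ee_pos: [543.7, -4.4, 7.8]
tool_rot: [0.665, 3.068, 0.0]
force: [-0.1, 0.4, 0.4]
finger_gap: 94.1
finger_force: 0.0
```

```bash
python3 -c "
from h import *
st=state();print(st['ee_pos'],st['force']);go(st,[543.6,-4.3,3.5],-24.5)"
```

```text
[543.6841214   -4.35926954   7.81817667] [-0.11883299  0.44817636  0.44827893]
turn [0.  0.2 0. ] shift [0.01 0.   0.43]
```

Emit:
{"api": "jog_arm", "payload": {
  "steps": [
    [0,0,0,0,0,0.3,9.4],
    [0,0,0,0,0,0.3,6.5],
    [0,0,0,0,0,0.3,4.3],
    [0,0,0,0,0,0.3,4.3],
    [0,0,0,0,0,0.3,4.3],
    [0,0,0,0,0,0.3,4.3],
    [0,0,0,0,0,0.3,4.3],
    [0,0,0,0,0,0.3,4.3],
    [0,0,0,0,0,0.3,4.3]
  ],
  "force": 20
}}

```text
clock: 30.95
ee_pos: [542.4, -4.2, 3.4]
tool_rot: [-0.666, -3.07, -0.0]
force: [0.2, 0.0, 0.5]
finger_gap: 46.7
finger_force: 20.0
```

```bash
python3 -c "
from h import *
st=state();print(st['ee_pos'],yaw(st),st['force'],st['finger_gap'],st['finger_force']);go(st,[543.6,250,103],-2);go(st,[450,367,103],-2)"
```

```text
[542.3793413   -4.1734354    3.43528846] -24.472528616102217 [0.18683123 0.0098995  0.52026743] 46.7112725575551 20.000014007091522
turn [  0.   -0.  -22.5] shift [10.42 23.18 -9.96]
turn [  0.   -0.  -22.5] shift [23.78 29.96 -9.96]
```

Emit:
{"api": "jog_arm", "payload": {
  "steps": [
    [0,0,0,0,0,-4,4.3],
    [0,0,0,0,0,-8,4.3],
    [0,0,-3,1.5,3.5,-10,4.3],
    [0,0,-6,3.5,7.6,-10,4.3],
    [0,0,-9,5.4,11.9,-10,4.3],
    [0,0,-13,7.3,16.2,-10,4.3],
    [0,0,-18,10,20,-10,4.3],
    [0,0,-22.5,14,23.5,-10,4.3],
    [0,0,-22.5,18,26.5,-10,4.3],
    [0,0,-22.5,22.9,30.4,-10,4.3]
  ]
}}

```text
clock: 31.95
ee_pos: [465.9, 354.9, 103.3]
tool_rot: [-0.054, -3.141, 0.0]
force: [0.3, 0.4, -1.3]
finger_gap: 46.8
finger_force: 20.0
```

Emit:
{"api": "jog_arm", "payload": {
  "steps": [
    [0,0,0,0,0,0,4.3],
    [0,0,0,0,0,0,4.3],
    [0,0,0,0,0,0,4.3],
    [0,0,0,0,0,0,4.3],
    [0,0,0,0,0,0,4.3]
  ]
}}

```text
clock: 32.45
ee_pos: [467.9, 352.0, 103.4]
tool_rot: [0.058, 3.141, -0.0]
force: [-0.1, -0.1, 0.1]
finger_gap: 46.6
finger_force: 20.0
```

```bash
python3 -c "
from h import *
st,p,d=look('w18');print(st['ee_pos'],yaw(st),st['finger_gap'],st['finger_force'],st['force']);pad(st,p,'carton');go(st,[391,367,15],-2)"
```

```text
[467.94954727 352.02649364 103.42429951] -2.1124384668599916 46.552555163820294 19.9999138712883 [-0.08856863 -0.0890732   0.12451028]
PAD carton plaque (array([393., 369.]), array([84.3, 83.7]), 87.9) sil (array([393. , 369.4]), array([46.2, 75.2]), 87.9)
turn [-0.   0.  -0.1] shift [7.75 1.21 8.84]
```

View pics/w18.png

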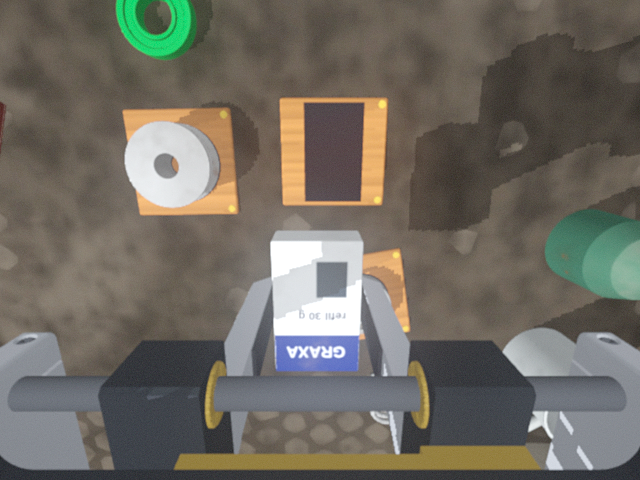

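Carton is held square (317,300), pad rectangle at (334,152). Lowering.

Emit:
{"api": "jog_arm", "payload": {
  "steps": [
    [0,0,0,3,0.5,0,4.3],
    [0,0,0,6,1,1,4.3],
    [0,0,0,7.66,1.27,4,4.3],
    [0,0,0,7.66,1.27,7,4.3],
    [0,0,0,7.66,1.27,8.5,4.3],
    [0,0,0,7.66,1.27,8.6,4.3],
    [0,0,0,7.66,1.27,8.6,4.3],
    [0,0,0,7.66,1.27,8.6,4.3],
    [0,0,0,7.66,1.27,8.6,4.3],
    [0,0,0,7.66,1.27,8.6,4.3]
  ]
}}

```text
clock: 33.5
ee_pos: [391.9, 369.1, 18.5]
tool_rot: [0.054, 3.139, 0.002]
force: [0.1, -0.1, -0.5]
finger_gap: 46.7
finger_force: 20.0
```

```bash
python3 -c "
from h import *
st=state();print(st['ee_pos'],st['force']);go(st,[391.9,367.6,9.6],-2.1)"
```

```text
[391.85847683 369.13321341  18.52220892] [ 0.14880028 -0.08672615 -0.52174119]
turn [0.1 0.1 0.1] shift [-0.01 -0.15  0.89]
```

Emit:
{"api": "jog_arm", "payload": {
  "steps": [
    [0,0,0,0,-0.13,0.4,4.3],
    [0,0,0,0,-0.13,0.7,4.3],
    [0,0,0,0,-0.13,0.7,4.3],
    [0,0,0,0,-0.13,0.7,4.3],
    [0,0,0,0,-0.13,0.7,4.3],
    [0,0,0,0,-0.13,0.7,4.3]
  ]
}}

```text
clock: 34.1
ee_pos: [391.0, 367.5, 10.5]
tool_rot: [0.054, 3.141, 0.0]
force: [-0.7, -0.4, 0.0]
finger_gap: 47.2
finger_force: 20.0
```

```bash
python3 -c "
from h import *
st=state();print(st['ee_pos'],yaw(st),st['force']);go(st,[391.9,367.6,9.6],-2.1)"
```

```text
[390.95841394 367.45578857  10.49490021] -1.971028639624277 [-0.69953501 -0.39477839  0.00383597]
turn [0.  0.  0.1] shift [-0.09  0.02  0.09]
```

Emit:
{"api": "jog_arm", "payload": {
  "steps": [
    [0,0,0,-0.09,0.02,0.08,4.3],
    [0,0,0,-0.09,0.02,0.08,4.3],
    [0,0,0,-0.09,0.02,0.08,4.3],
    [0,0,0,-0.09,0.02,0.08,7],
    [0,0,0,-0.09,0.02,0.08,7],
    [0,0,0,-0.09,0.02,0.08,7],
    [0,0,0,-0.09,0.02,-3,7.5],
    [0,0,0,-0.09,0.02,-8,9.4],
    [0,0,0,-0.09,0.02,-12,9.4],
    [0,0,0,-0.09,0.02,-14,9.4]
  ]
}}

```text
clock: 35.1
ee_pos: [393.9, 369.0, 155.0]
tool_rot: [0.054, 3.135, 0.006]
force: [-0.7, -0.5, 0.1]
finger_gap: 93.2
finger_force: 0.0
```

Emit:
{"api": "jog_arm", "payload": {
  "steps": [
    [0,0,0,0,0,0,9.4],
    [0,0,0,0,0,0,9.4],
    [0,0,0,0,0,0,9.4],
    [0,0,0,0,0,0,9.4],
    [0,0,0,0,0,0,9.4],
    [0,0,0,0,0,0,9.4]
  ]
}}

```text
clock: 35.7
ee_pos: [391.3, 367.2, 149.4]
tool_rot: [-0.054, -3.14, 0.002]
force: [0.6, 0.9, -0.5]
finger_gap: 94.1
finger_force: 0.0
```

```bash
python3 -c "
from h import *
st,p,d=look('w19');print(st['ee_pos']);part(st,d,'carton',(392,369),6);pad(st,p,'carton');part(st,d,'pulley',(396,247),6);pad(st,p,'pulley');part(st,d,'bl',(522,390),6);pad(st,p,'bl')"
```

```text
[391.34673216 367.2228115  149.43985698]
PART carton z 28.5 (array([393.9, 368.7]), array([46.8, 77. ]), 88.1) circ [393.9 368.5]
PAD carton plaque (array([392.3, 369. ]), array([83.8, 82.6]), 88.1) sil (array([392.3, 369. ]), array([83.8, 82.6]), 88.1)
PART pulley z 35.1 (array([395.6, 247.6]), array([60.6, 61. ]), 58.9) circ [395.7 247.8]
PAD pulley plaque (array([396. , 247.1]), array([84.8, 84.5]), 89.2) sil (array([396. , 247.1]), array([84.8, 84.5]), 89.2)
PART bl z 20.2 (array([521.5, 390.1]), array([51.4, 54.1]), 88.2) circ [521.5 389.3]
PAD bl plaque (array([521.7, 390.6]), array([85.7, 85.1]), 8.6) sil (array([521.7, 390.6]), array([85.7, 85.1]), 8.6)
```

View pics/w19.png

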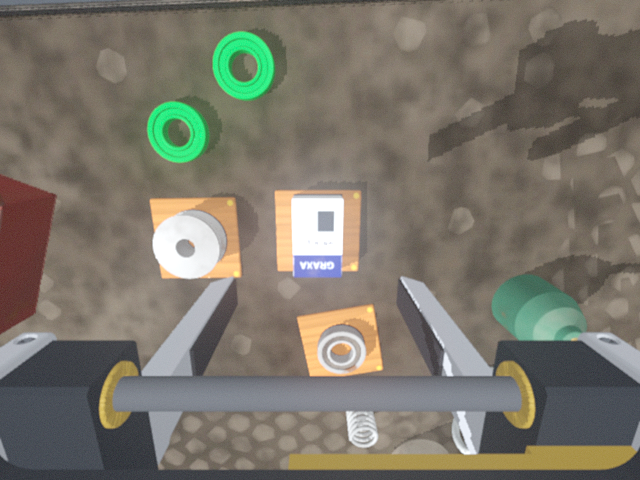

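All three here look seated and the carton is square on its pad (318,236). I'll cross-check with the top camera.

```bash
python3 -c "
from h import *
p,d=snapshot('top');W=cloud('top',d)
for k,(x,y) in PAD.items():
    H=HT[k]+6;m=(np.hypot(W[...,0]-x,W[...,1]-y)<SZ[k]*.75)&(abs(W[...,2]-H)<5);P=cast('top',np.argwhere(m)[:,::-1],H)
    print(k,m.sum(),rect(P) if m.sum()>20 else '',PAD[k])"
```

```text
relay 137 (array([667.1,  10.1]), array([25., 29.]), 88.4) (667.4, 9.7)
bs 203 (array([ 669.7, -138.6]), array([37.8, 42.5]), 62.2) (670.4, -138.9)
bl 323 (array([523.8, 389.2]), array([51.3, 51.8]), 2.0) (523.9, 390.8)
carton 29 (array([377. , 348.4]), array([19.1, 11.4]), 31.8) (394.2, 369.2)
pulley 560 (array([396.4, 246.7]), array([59.3, 58.9]), 0.2) (397, 247)
```

Emit:
{"api": "jog_arm", "payload": {
  "steps": [
    [0,0,0,-2,-5,-4,9.4],
    [0,0,0,-4,-9,-6,9.4],
    [0,0,0,-6,-13,-6,9.4],
    [0,0,0,-8,-17,-6,9.4],
    [0,0,0,-8,-21,-6,9.4],
    [0,0,0,-8,-21,-6,9.4],
    [0,0,0,-8,-21,-6,9.4],
    [0,0,0,-8,-21,-6,9.4]
  ]
}}

```text
clock: 36.6
ee_pos: [464.4, 155.8, 210.4]
tool_rot: [-0.053, -3.141, -0.001]
force: [0.5, 0.2, 0.0]
finger_gap: 94.0
finger_force: 0.0
```

```bash
python3 -c "
from h import *
p,d=snapshot('top');W=cloud('top',d);k='carton';x,y=PAD[k]
m=(np.hypot(W[...,0]-x,W[...,1]-y)<58)&(abs(W[...,2]-28)<5);print(rect(cast('top',np.argwhere(m)[:,::-1],28)))
h=cv2.cvtColor(p,cv2.COLOR_RGB2HSV);o=((h[...,0]<22)&(h[...,1]>120)&(h[...,2]>110)&(np.hypot(W[...,0]-x,W[...,1]-y)<68)).astype(np.uint8)
print(rect(cast('top',np.argwhere(o)[:,::-1],6)))
st,p,d=look('w20');print(st['ee_pos']);part(st,d,k,(393,369),6);pad(st,p,k)"
```

```text
(array([394.9, 368.6]), array([48.5, 77.5]), 88.4)
(array([395.3, 368.5]), array([85.8, 83.1]), 89.2)
[464.28275144 156.0685178  210.37341377]
PART carton z 28.1 (array([393.9, 366.5]), array([50. , 75.5]), 88.1) circ [394.1 366.8]
PAD carton plaque (array([392.3, 353.1]), array([55.6, 83.6]), 87.7) sil (array([392.3, 353.1]), array([55.6, 83.6]), 87.7)
```

Carton is within about 1 mm and 1° of its outline, and the arm is clear. Handing in.

```bash
python3 -c "
from cell import *
print(close_job())"
```

```text
the job is handed in; nothing more can be done
None
```

I set all five parts flat on their matching pads, centred to about 1 mm by the cameras (1.6 mm at most), with the relay and carton square to their outlines and the green look-alikes untouched, and handed the job in at about 37 s; no verdict was returned.

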